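Tighten the recessed clamp screw of the tilted marking fixture

TASK

Clamp the brass blank in the tilted fixture: take the red T-handle key from its stand, push it fully home in the recessed square-socket screw and turn the screw clockwise (seen from the handle) to its stop. Then put the key back in its stand, standing upright with its collar down on the stand's top, and leave the other things on the worktop where they are.

Things in the scene. Friction and masses are not known exactly. Their poses are not given: they have to be found in the camera images.
- key: loose steel T-key, 124 mm tall. Origin at the centre of its lower (driving) end, z up the shaft. Driving end: square 12 mm wide, sides square to the key's x and y, z = 3 to 23 mm; below it a nose 8 mm square, 3 mm long. Shaft 14 mm thick; dark collar 30 mm wide at z = 60 to 65 mm. Starts upright in the stand at any yaw
- key_grip (a point): middle of the key's red bar handle, 112 mm above its lower end: the place to grip, across the 14 mm thickness (key's y). The bar is 80 mm long (key's x) and 24 mm high (z = 100 to 124 mm). Key mass 0.08 to 0.17 kg
- stand: fixed grey block 56 x 56 x 64 mm; origin at the centre of its underside, z up. A round hole 20 mm in diameter (mouth chamfered 3 mm) runs right through it, upright, on the origin's axis. With the key home in the stand the collar rests on the top (z = 64 mm) and the key's origin lies 4 mm above the worktop
- deck: tilted aluminium deck of the fixed fixture, its face leaning 25 degrees back from level, facing up and towards the robot. Origin on the screw's axis in the deck's face, 65 mm above the worktop; x up the slope, z out of the face along the screw's axis, y across. Deck x = -78 to +44 mm, y = -45 to +45 mm; only the boss stands over 15 mm from it
- socket_mouth (a point): centre of the mouth of the screw's square socket, 15 mm out along the deck's z from the deck's origin. Socket 14.2 mm wide, mouth chamfered 3 mm, in a steel head 24.5 mm square. Round it a fixed blue boss: bore 38 mm, outer diameter 52 mm, rim at deck z = 24 mm. Home, the key's lower end is at about deck z = 0
- screw (a joint): clamp screw about the deck's z, in rad: grows clockwise seen from outside, hard stop at 1.2 (tight); starts at 0 to 0.2, stays where left, takes 0.08 N m. At 0 the socket's sides lie along the deck's x and y and a red dash on the head points up the slope. The key has about 0.2 rad of play either way. Turning pushes a dark jaw 6 mm down the slope against the brass blank
- oil_bottle: bystander: white and blue bottle, 35 mm in diameter, 106 mm tall, origin at the centre of its underside, at the left of the work
- gauge_pin: bystander: upright metal pin 24 mm in diameter, 63 mm tall, origin at the centre of its underside, at the left of the work
- pen: bystander: pen 135 mm long lying along its y between the stand and the fixture, 16 mm tall, origin under its centre
- screwdriver: bystander: red-handled screwdriver 195 mm long lying along its y at the front edge, 25 mm tall, origin under its centre
- brush: bystander: wooden brush 154 mm long lying along its y at the front edge, 10 mm tall, origin under its centre
- calliper: bystander: calliper 210 mm long lying along its y at the right, 9 mm tall, origin under its centre
- motor_front (a point): middle of the front face of the fixed black motor box of the stage behind the work, about 110 mm wide and from 188 to 272 mm above the worktop: the nearest tall obstacle for the gripper's body; everything else in front of it is under 130 mm tall
Mind the look-alikes: they are no part of the job. There is more than one size of the key; the job needs the smaller.

How it is judged:
By the outcome, as a careful person would: the job done as asked, in the order asked, and still so for the second after the job is handed in, with the robot touching nothing.
It also fails if it takes over 48 s, if anything falls off the work surface, if the arm or the gripper's body presses on something with over 40 N, if the wrist force passes 120 N, or if a joint passes its speed limit or range.

ROBOT

A 6-joint arm with a two-finger parallel gripper is mounted at the origin on a cart in front of the work surface, level with it; the furniture and walls round the work are solid. World frame = base frame: x ahead of the robot, y to its left, z up, the work surface at z = 0. Lengths are in m, angles in rad, forces in N, time in s.
With the tool pointing down it reaches from about 0.275 to 0.85 m from the base axis. Payload 5.2 kg.
Tool frame: the origin (TCP) lies on the front face of the gripper's body, between the roots of the fingers; the fingertips stand 73 mm ahead of it and the grasp point (between the pads) lies 54 mm ahead of it (env.tip_reach is the distance from the TCP to the fingertips, in m); z points along the fingers, y is the line along which they close (so a half turn about z gives the same grasp; the last joint's range is limited). The gripper opens to 85 mm and grips with 20 to 120 N. Pads are 22 mm wide; open, the fingers measure 114 mm over their backs; the gripper's body (76 mm by 85 mm) begins 54 mm behind the grasp point. The pads swing forward as they close: fully open they stand 13 mm farther back than shut.
Start: joints at [-1.493, 0.259, 1.535, -0, 1.348, -0.203], TCP at [0.152, -0.528, 0.304] pointing down, gripper open.
Joint ranges: [-3.14, 3.14], [-0.91, 2.08], [0.19, 2.58], [-1.22, 4.36], [0.22, 2.71], [-3.12, 3.12]. Speed limits (rad/s): [2.57, 2.57, 3.14, 3.14, 3.14, 3.14].

INTERFACE

Orientations are given as a rotation vector (axis times angle).
In Python, from station import env, imaging, workorder gives the robot as it stands. Calls block until the motion is done:
- env.movep(position, orientation): joint-space move of the TCP to a pose.
- env.line_to(position, orientation=None, max_speed=0.15, threshold=None): straight line of the TCP; orientation=None keeps the orientation; max_speed is the mean speed in m/s. With threshold (N) it stops when the force on the tool has changed by that much, and returns True; else False.
- env.set_joints(angles): joint-space move.
- env.grip(opening): finger opening in m; the grip force is fixed at half the most; returns when the fingers have stopped.
- env.hold(seconds).
- env.inverse_kinematics(position, orientation): joint angles nearest the present ones, or None.
- imaging.snapshot(name): name is "scene" or "top" or "wrist"; returns the picture (420x560x3 uint8, blue, green, red); there is no depth.
- imaging.camera_params(name): a dict with "fx", "fy", "cx", "cy" (pixels), "world_from_camera" (4x4, takes a point from camera to world coordinates). Camera axes: x right, y up, looking along -z (the intrinsics and any distortion apply to the point x, -y, -z); pixel columns grow to the right and rows downward; lengths in m; the calibration is good to about 2 mm. A picture is of the moment at which its call begins: read the wrist's pose just before it. camera_params takes no time and is no camera call; for the wrist camera it gives the pose at the moment of the call.
A pose or a line that the arm cannot do raises env.Unreachable and nothing moves.
- workorder.job_done(): hands the job in; it is judged then, once.
Readings, each from a call of its own:
- env.get_clock(): time.
- env.get_joint_positions(): joint angles.
- env.get_qd(): joint speeds.
- env.get_tau(): joint torques, N m.
- env.get_tool_pos(): TCP position.
- env.get_orientation(): TCP orientation.
- env.get_ft_force(): force on the tool from outside, world axes, zero at the start.
- env.get_ft_torque(): the same for the moment, N m.
- env.get_grip_width(): finger opening in m.
- env.get_grasp_force(): force on a finger pad.
Only numpy, scipy, OpenCV 4.12 (cv2) and the standard library are available. Lean on these libraries where they do the work, as an engineer would, in place of code of your own. Each camera call takes 0.05 s, during which the arm holds its last target. There are 200 camera calls.

## Working session

There is one attempt and no reset: what is moved stays moved. The work goes in short steps, each a Python script; the robot and the scene stay as the last script left them, time stands still between calls to the robot, and variables do not carry over. Pictures are saved under pics/ and viewed, at most 10 in all, crops included, and the job is handed in when it is done.

```bash
ls; mkdir -p pics
python3 - <<'E'
from station import env, imaging
import cv2, numpy as np
np.set_printoptions(precision=4,suppress=True)
for n in ("scene","top"):
    im=imaging.snapshot(n); cv2.imwrite(f"pics/{n}0.png",im)
    p=imaging.camera_params(n); print(n,{k:(v if k!="world_from_camera" else np.array(v).tolist()) for k,v in p.items()})
print(env.get_clock(),env.get_tool_pos(),env.get_orientation(),env.tip_reach)
E
```

```text
pics
scene {'fx': 503.2778788387339, 'fy': 503.2778788387339, 'cx': 289.1132809397278, 'cy': 211.69062325266813, 'world_from_camera': [[-0.6837613878077017, 0.42639075304497615, -0.5921666068439048, -0.07994753209536713], [-0.7293487232748163, -0.4247282316673396, 0.5363360598376079, 0.5472834603128506], [-0.022821139337927378, 0.7986218472734595, 0.6014003164755121, 0.8704049429210912], [0.0, 0.0, 0.0, 1.0]]}
top {'fx': 454.8720620139073, 'fy': 454.8720620139073, 'cx': 287.5681410871203, 'cy': 217.1790440325725, 'world_from_camera': [[-0.024934064773389573, 0.9825985933197249, -0.18406057921231825, 0.352559701617161], [-0.9996412131987856, -0.022704553510959017, 0.014210845306589507, -0.06504104100138375], [0.009784543338154853, 0.18434887484323215, 0.9828121667214431, 1.3713484432340592], [0.0, 0.0, 0.0, 1.0]]}
0.1 [ 0.1524 -0.5281  0.3032] [-3.109  -0.4394 -0.0001] 0.0726
```

View pics/scene0.png

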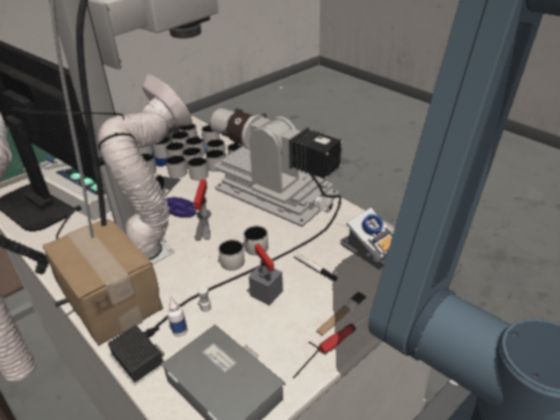

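View pics/top0.png

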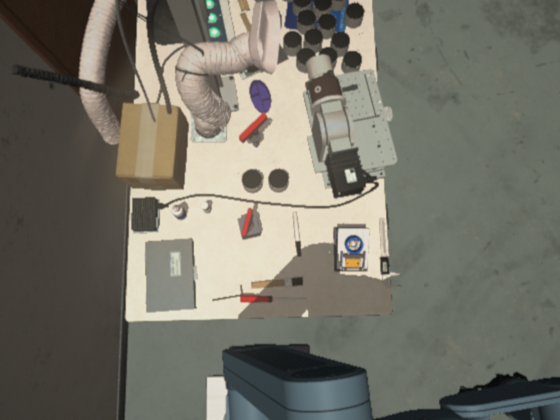

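The scene picture shows the small key in its stand (handle at 264,257; stand at 266,285), a bigger look-alike farther back (203,195), and the fixture at (370,237). In the top picture the handle is at (247,222), the stand at (250,228) and the boss at (352,243).

```bash
cat > h.py <<'E'
from station import env, imaging, workorder
import cv2, numpy as np
from scipy.spatial.transform import Rotation as R
np.set_printoptions(precision=4,suppress=True)
def ray(p,uv):
    T=np.array(p["world_from_camera"]); d=np.array([(uv[0]-p["cx"])/p["fx"],-(uv[1]-p["cy"])/p["fy"],-1])
    return T[:3,3],T[:3,:3]@d
def at_z(p,uv,z):
    o,d=ray(p,uv); return o+d*(z-o[2])/d[2]
def proj(p,X):
    T=np.array(p["world_from_camera"]); c=(np.atleast_2d(X)-T[:3,3])@T[:3,:3]
    return np.c_[p["cx"]-p["fx"]*c[:,0]/c[:,2], p["cy"]+p["fy"]*c[:,1]/c[:,2]]
def down(yaw):  # tool z down, tool x at heading yaw
    c,s=np.cos(yaw),np.sin(yaw)
    return R.from_matrix(np.array([[c,s,0],[s,-c,0],[0,0,-1]]))
E
python3 - <<'E'
from h import *
t=imaging.camera_params("top"); s=imaging.camera_params("scene")
print("handle",at_z(t,(247,222),.128),at_z(s,(264,257),.128))
print("stand top",at_z(t,(250,226),.064),at_z(s,(266,280),.064))
print("boss",at_z(t,(352,243),.087)); 
print("motor",at_z(t,(352,192),.25))
w=imaging.camera_params("wrist"); T=np.array(w["world_from_camera"])
Rt=R.from_rotvec(env.get_orientation()).as_matrix()
print({k:v for k,v in w.items() if k[0]!='w'}, "\ncam in tool",Rt.T@(T[:3,3]-env.get_tool_pos()),"\n",Rt.T@T[:3,:3]); print("tool R\n",Rt)
E
```

```text
handle [0.5744 0.0298 0.128 ] [0.5694 0.0373 0.128 ]
stand top [0.5738 0.0261 0.064 ] [0.5637 0.0407 0.064 ]
boss [ 0.5141 -0.2651  0.087 ]
motor [ 0.6238 -0.2464  0.25  ]
{'fx': 309.3449583510977, 'fy': 309.3449583510977, 'cx': 279.80433846600744, 'cy': 209.1934692448487} 
cam in tool [ 0.0687 -0.0017 -0.0705] 
 [[ 0.0003  0.9624  0.2717]
 [ 1.     -0.0003 -0.0002]
 [-0.0001  0.2717 -0.9624]]
tool R
 [[ 0.9608  0.2771 -0.0002]
 [ 0.2771 -0.9608  0.0017]
 [ 0.0003 -0.0017 -1.    ]]
```

Run:
```python
from h import *
O=np.array([.524,-.265,.065]); D=R.from_euler('y',-25,degrees=True)
z=D.apply([0,0,1]); print("deckz",z)
for a in range(-180,180,30):
    q=D*R.from_euler('z',a,degrees=True)*R.from_euler('x',180,degrees=True)
    print(a,env.inverse_kinematics(O+.168*z,q.as_rotvec()), env.inverse_kinematics(np.array([.57,.032,.17]),down(np.deg2rad(a)).as_rotvec()))
```

```text
deckz [-0.4226  0.      0.9063]
-180 [-0.9336  0.1555  1.9751  0.4916  0.8033 -2.8127] [-0.1392  0.4169  1.6588 -0.      1.0659 -1.71  ]
-150 [-0.9336  0.1555  1.9751  0.4916  0.8033  2.9469] [-0.1392  0.4169  1.6588 -0.      1.0659 -2.2336]
-120 [-0.9336  0.1555  1.9751  0.4916  0.8033  2.4233] [-0.1392  0.4169  1.6588 -0.      1.0659 -2.7572]
-90 [-0.9336  0.1555  1.9751  0.4916  0.8033  1.8997] [-0.1392  0.4169  1.6588 -0.      1.0659  3.0024]
-60 [-0.9336  0.1555  1.9751  0.4916  0.8033  1.3761] [-0.1392  0.4169  1.6588  0.      1.0659  2.4788]
-30 [-0.9336  0.1555  1.9751  0.4916  0.8033  0.8525] [-0.1392  0.4169  1.6588 -0.      1.0659  1.9552]
0 [-0.9336  0.1555  1.9751  0.4916  0.8033  0.3289] [-0.1392  0.4169  1.6588 -0.      1.0659  1.4316]
30 [-0.9336  0.1555  1.9751  0.4916  0.8033 -0.1947] [-0.1392  0.4169  1.6588 -0.      1.0659  0.908 ]
60 [-0.9336  0.1555  1.9751  0.4916  0.8033 -0.7183] [-0.1392  0.4169  1.6588  0.      1.0659  0.3844]
90 [-0.9336  0.1555  1.9751  0.4916  0.8033 -1.2419] [-0.1392  0.4169  1.6588 -0.      1.0659 -0.1392]
120 [-0.9336  0.1555  1.9751  0.4916  0.8033 -1.7655] [-0.1392  0.4169  1.6588 -0.      1.0659 -0.6628]
150 [-0.9336  0.1555  1.9751  0.4916  0.8033 -2.2891] [-0.1392  0.4169  1.6588 -0.      1.0659 -1.1864]
```

Run:
```python
from h import *
O=np.array([.524,-.265,.065]); D=R.from_euler('y',-25,degrees=True)
z=D.apply([0,0,1]); q=D*R.from_euler('x',180,degrees=True)
env.movep(O+.17*z,q.as_rotvec()); print(env.get_clock())
import pickle
w=imaging.camera_params("wrist"); im=imaging.snapshot("wrist"); pickle.dump((w,im),open("f1.pkl","wb"))
cv2.imwrite("pics/f1.png",im); print(env.get_clock(), env.get_ft_force())
```

```text
1.6667
1.7167 [ 0.426  -0.6337  0.0856]
```

View pics/f1.png

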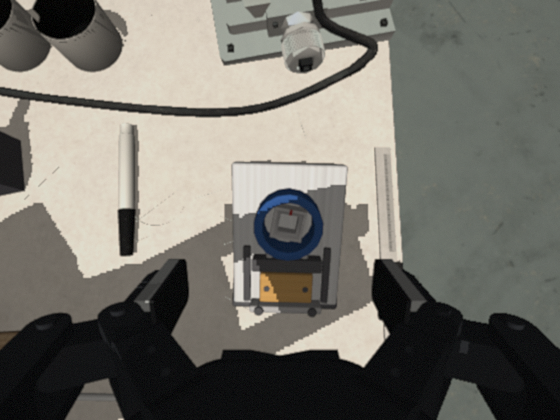

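Run:
```python
from h import *
im=cv2.imread("pics/f1.png")
a=cv2.resize(im[155:315,222:357],None,fx=3.7,fy=3.7,interpolation=cv2.INTER_CUBIC)[:592]
b=cv2.resize(im[190:250,250:325],None,fx=4,fy=4,interpolation=cv2.INTER_CUBIC)
c=np.zeros((592,800,3),np.uint8); c[:,:a.shape[1]]=a; c[:240,500:800]=b; cv2.imwrite("pics/f1z.png",c)
```

```text
(no output)
```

View pics/f1z.png

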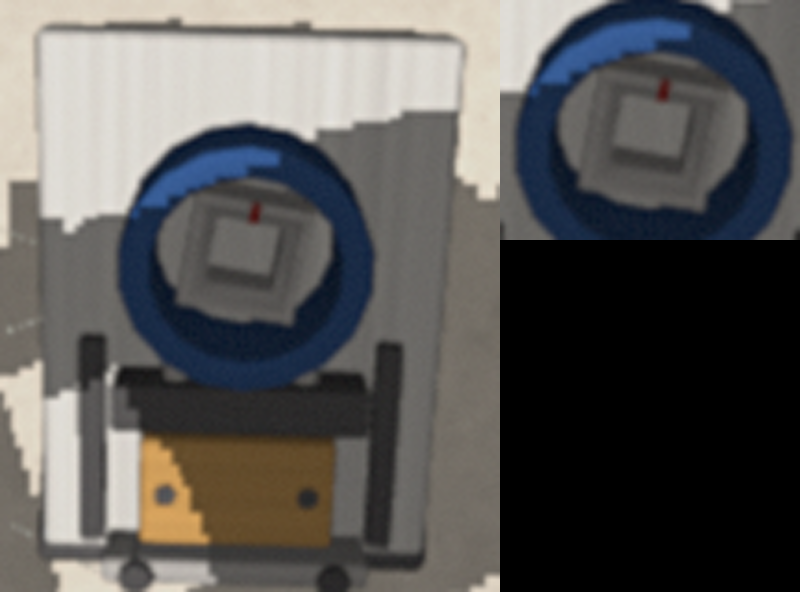

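The close-up shows the deck corners, the blue boss, the square head and the red dash turned slightly clockwise. I fit the deck pose next.

```bash
cat > fit.py <<'E'
from h import *
import pickle
from scipy.optimize import least_squares
w,im=pickle.load(open("f1.pkl","rb"))
def px(l): return np.array(l,float)/3.7+[222,155]
corn=px([(37,27),(463,37),(424,553),(41,544)])
C=np.array([[44,45,0],[44,-45,0],[-78,-45,0],[-78,45,0]])/1e3
head=px([(190,193),(318,214),(295,326),(175,304)]); dash=px([(256,203),(254,222)])
sil=px([(118,256),(374,258),(246,388)])
ang=np.linspace(0,2*np.pi,361); rim=np.c_[.026*np.cos(ang),.026*np.sin(ang),0*ang+.024]
def Dk(p): return R.from_euler('ZY',[p[2],np.deg2rad(-25)])
def W(p,X): return Dk(p).apply(X)+[p[0],p[1],p[3]]
def f(p,full=False):
    r=[proj(w,W(p,C))-corn]
    th=p[4]; c,s=np.cos(th),np.sin(th)   # clockwise about +z
    H=np.array([[1,1],[1,-1],[-1,-1],[-1,1]])*.01225
    H=np.c_[H[:,0]*c+H[:,1]*s,-H[:,0]*s+H[:,1]*c,0*H[:,0]+.015]
    r.append(proj(w,W(p,H))-head)
    e=proj(w,W(p,rim)); r.append(np.array([[e[:,0].min()-sil[0,0],e[:,0].max()-sil[1,0]],[e[:,1].max()-sil[2,1],0]]))
    r.append(np.array([[(p[3]-.065)*1000,0]]))
    return r if full else np.concatenate(r).ravel()
s=least_squares(f,[.52,-.265,0,.065,.1],x_scale=[.01,.01,.1,.01,.1])
if __name__=="__main__":
    print(s.x); [print(a) for a in f(s.x,True)]
    d=Dk(s.x); O=s.x[[0,1,3]]; n=d.apply([0,0,1])
    P=[]
    for uv in dash:
        o,v=ray(w,uv); P.append(d.inv().apply(o+v*((O+.015*n-o)@n)/(v@n)-O)*1e3)
    print("dash in deck mm",P,"rad cw",[-np.arctan2(q[1],q[0]) for q in P])
E
python3 fit.py; python3 -c "
from h import *
t=imaging.camera_params('top');print(at_z(t,(352,243),.087))"
```

```text
[ 0.517  -0.2713 -0.0263  0.0646  0.1402]
[[-0.8724  0.3785]
 [ 0.8848  0.6356]
 [-0.2439  0.4466]
 [ 0.6477  0.1482]]
[[ 1.3997 -0.4382]
 [-1.0536 -0.8964]
 [-0.7596 -1.1871]
 [ 0.3986 -0.2064]]
[[-1.0456  0.692 ]
 [ 1.1506  0.    ]]
[[-0.3781  0.    ]]
dash in deck mm [array([11.7251, -1.9795, 15.    ]), array([ 7.6864, -1.7086, 15.    ])] rad cw [np.float64(0.16724787205537117), np.float64(0.21872850790154916)]
[ 0.5141 -0.2651  0.087 ]
```

Run:
```python
from h import *
import pickle
from fit import s,W
t=imaging.camera_params("top"); im=cv2.imread("pics/top0.png").astype(int)
m=(im[...,0]-im[...,2]>60); m[:, :330]=0; m[:225]=0; m[265:]=0
v,u=np.nonzero(m); print("blue px",len(u),u.mean(),v.mean(),"pred",proj(t,W(s.x,[[0,0,.024]])))
env.movep([.572,.033,.30],down(-.26).as_rotvec()); print(env.get_clock())
w=imaging.camera_params("wrist"); im=imaging.snapshot("wrist"); pickle.dump((w,im),open("k1.pkl","wb"))
cv2.imwrite("pics/k1.png",im)
```

```text
blue px 91 353.8021978021978 245.02197802197801 pred [[354.1835 245.5074]]
2.95
```

View pics/k1.png

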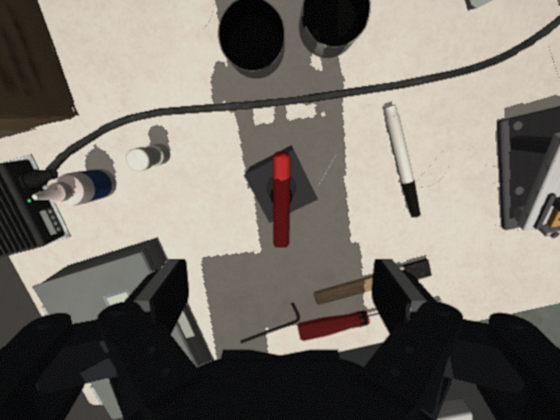

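The key bar runs (282,152) to (282,245), nearly along tool x. The stand's top is a rotated square round (282,185). I'll fit the red outline.

```bash
cat > key.py <<'E'
from h import *
import pickle
from scipy.optimize import least_squares
w,im=pickle.load(open("k1.pkl","rb")); a=im.astype(int)
m=((a[...,2]-np.maximum(a[...,0],a[...,1]))>45).astype(np.uint8); m[:130]=0; m[260:]=0; m[:,:240]=0; m[:,330:]=0
cnt=max(cv2.findContours(m,0,cv2.CHAIN_APPROX_NONE)[0],key=cv2.contourArea)
def hull(p,z0=.104,z1=.128):
    r=R.from_euler('z',p[2]); X=np.array([[i*.04,j*.007,k] for i in(-1,1) for j in(-1,1) for k in(z0,z1)])
    return cv2.convexHull(proj(w,r.apply(X)+[p[0],p[1],0]).astype(np.float32))
def f(p):
    h=hull(p); return np.array([cv2.pointPolygonTest(h,(float(c[0]),float(c[1])),True)-.5 for c in cnt[:,0]])
s=least_squares(f,[.572,.033,-.26],x_scale=[.01,.01,.1],diff_step=1e-3)
if __name__=="__main__":
    print(s.x,np.sqrt(np.mean(s.fun**2)),cv2.minAreaRect(cnt),cv2.contourArea(cnt),cv2.contourArea(hull(s.x)))
    q=[(246,175),(291,147),(317,195),(272,222)]
    P=np.array([at_z(w,u,.064) for u in q]); print(P,P.mean(0),np.linalg.norm(np.roll(P,1,0)-P,axis=1))
    z=cv2.resize(im[140:260,220:345],None,fx=4.8,fy=4.8,interpolation=cv2.INTER_CUBIC)
    cv2.polylines(z,[((hull(s.x)+.5-[220,140])*4.8).astype(int)],True,(0,255,0),1); cv2.imwrite("pics/k1z.png",z)
E
python3 key.py
```

```text
[ 0.576   0.0313 -0.2651] 1.3064323471535284 ((281.4999694824219, 199.49996948242188), (16.999996185302734, 92.99998474121094), 0.0) 1338.0 1710.5398436572868
[[ 0.597   0.0616  0.064 ]
 [ 0.612   0.0115  0.064 ]
 [ 0.5588 -0.0022  0.064 ]
 [ 0.5428  0.0496  0.064 ]] [0.5777 0.0301 0.064 ] [0.0555 0.0524 0.0549 0.0542]
```

View pics/k1z.png

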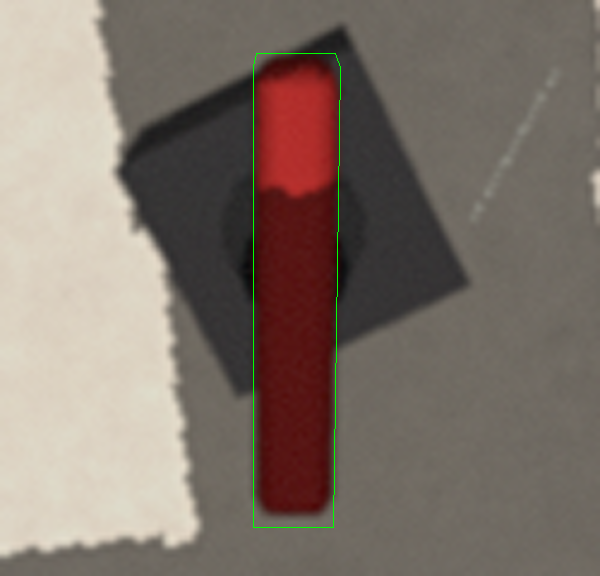

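Run:
```python
from h import *
from key import w,s
q=np.array([(125,172),(352,48),(470,283),(240,397)])/4.8+[220,140]
P=np.array([at_z(w,u,.064) for u in q]); C=P.mean(0); print("stand",C,np.linalg.norm(np.roll(P,1,0)-P,axis=1))
print("collar",at_z(w,np.array([295,235])/4.8+[220,140],.069))
k=s.x; o=down(k[2]).as_rotvec()
env.line_to([k[0],k[1],.170],o,max_speed=.12,threshold=8)
print(env.get_tool_pos(),env.get_ft_force())
env.grip(.004); print(env.get_grip_width(),env.get_grasp_force(),env.get_ft_force(),env.get_clock())
w=imaging.camera_params("wrist"); im=imaging.snapshot("wrist"); cv2.imwrite("pics/g1.png",im)
Rt=R.from_rotvec(env.get_orientation()); a=im.astype(int)
m=((a[...,2]-np.maximum(a[...,0],a[...,1]))>45).astype(np.uint8)
c=max(cv2.findContours(m,0,cv2.CHAIN_APPROX_NONE)[0],key=cv2.contourArea); x,y,ww,hh=cv2.boundingRect(c); print(x,y,ww,hh)
for u,z in (((x+ww/2,y),.128),((x+ww/2,y+hh),.128)):
    print("bar end in tool",Rt.inv().apply(at_z(w,u,z)-env.get_tool_pos()))
```

```text
stand [0.5755 0.0304 0.064 ] [0.0545 0.0533 0.0554 0.0552]
collar [0.5752 0.0308 0.069 ]
[0.5765 0.0312 0.1708] [ 0.6224 -0.3093 -0.2652]
0.012784640527211524 61.699489345774055 [-0.113   0.3649  1.663 ] 4.8833
263 189 35 166
bar end in tool [ 0.0438 -0.001   0.042 ]
bar end in tool [-0.03  -0.001  0.042]
```

View pics/g1.png

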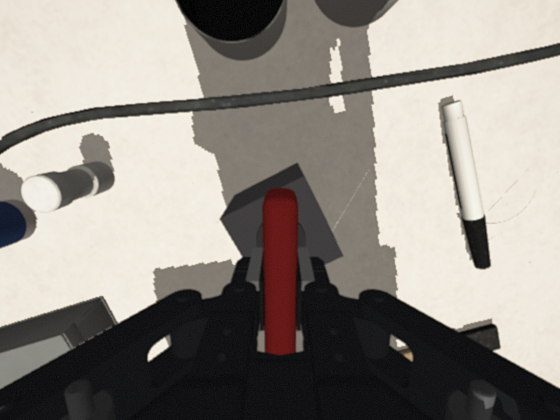

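The key is gripped squarely: the bar is centred between the pads and the stand is below. Next I lift it and move to the socket.

```bash
cat > sock.py <<'E'
from h import *
from fit import s as fs, Dk
D=Dk(fs.x); O=np.array([fs.x[0],fs.x[1],.065]); n=D.apply([0,0,1])
def q(th): return (D*R.from_euler('z',-th)*R.from_euler('x',np.pi)).as_rotvec()
def dk():  # TCP in deck frame, mm
    return D.inv().apply(env.get_tool_pos()-O)*1e3
E
python3 - <<'E'
from sock import *
p=env.get_tool_pos(); env.line_to([p[0],p[1],.29],max_speed=.15)
print(env.get_ft_force(),env.get_grip_width())
env.movep(O+.25*n,q(.16)); print(env.get_clock(),env.get_ft_force(),env.get_grip_width())
env.line_to(O+.192*n,q(.16),max_speed=.1,threshold=8); print(dk(),env.get_ft_force(),env.get_clock())
cv2.imwrite("pics/s1.png",cv2.resize(imaging.snapshot("scene")[150:290,300:460],None,fx=4,fy=4,interpolation=cv2.INTER_CUBIC))
hit=env.line_to(O+.163*n,q(.16),max_speed=.02,threshold=12)
print(hit,dk(),env.get_ft_force(),D.inv().apply(env.get_ft_force()),env.get_clock())
E
```

```text
[ 0.0532  1.4982 -1.4894] 0.01306319916885346
7.1417 [ 0.3306  0.0972 -0.8785] 0.013327685009569986
[  0.4002   0.1531 192.0517] [-0.2094 -0.109  -0.8096] 7.875
True [ -0.0132  -0.0191 165.553 ] [-2.4286  0.5597  5.4236] [0.0785 0.4956 5.9477] 9.1333
```

View pics/s1.png

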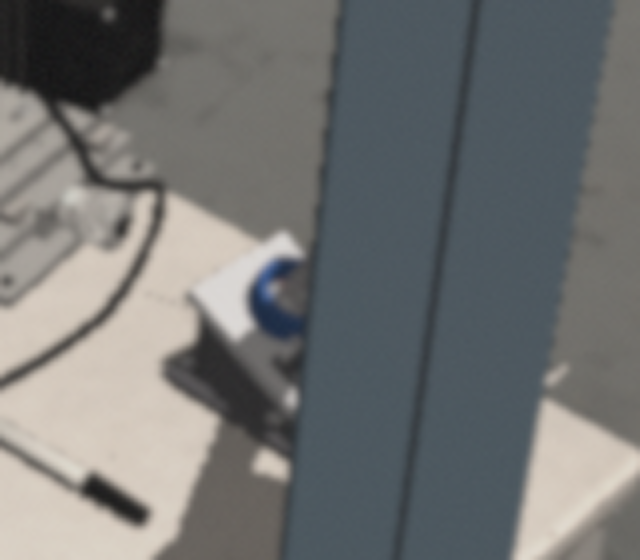

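The arm hides the key in that view, but the depth (165.6 mm against 166.8 mm expected) says it is home. Next I push lightly and turn.

Run:
```python
from sock import *
env.line_to(O+.160*n,q(.16),max_speed=.015,threshold=12)
def tq(): return round(float(env.get_ft_torque()@n),3)
print(dk(),D.inv().apply(env.get_ft_force()),tq())
P=env.get_tool_pos()
j=env.get_joint_positions(); j0=j[5]
for d in [.2,.4,.6,.8,1.0,1.08,1.14,1.2,1.24,1.28,1.32,1.36,1.4]:
    j[5]=j0+d; env.set_joints(j)
    t=tq(); print(round(.16+d,2),t,D.inv().apply(env.get_ft_force()).round(1),env.get_grip_width().__round__(4),round(env.get_clock(),2))
    if abs(t)>.6: break
print(dk())
cv2.imwrite("pics/s2.png",imaging.snapshot("wrist"))
```

```text
[  0.1999  -0.0618 165.5433] [-1.5133  0.9033  9.0604] 0.014
0.36 0.021 [-2.1  0.5  3.2] 0.0126 9.65
0.56 -0.064 [-2.2  0.3  4.6] 0.0131 9.96
0.76 -0.029 [-1.1  0.5  3.1] 0.0131 10.27
0.96 -0.011 [0.  2.1 3.2] 0.0131 10.57
1.16 0.03 [-0.2  2.7  2.6] 0.0132 10.88
1.24 0.039 [1.7 1.6 2.7] 0.0128 11.13
1.3 0.123 [1.  1.6 2.8] 0.0131 11.38
1.36 0.054 [3.4 2.1 3. ] 0.0134 11.63
1.4 0.052 [3.6 1.9 2.5] 0.0132 11.88
1.44 0.07 [3.  1.9 2.5] 0.013 12.13
1.48 0.078 [4.2 1.9 1.8] 0.013 12.38
1.52 0.154 [5.2 1.4 1.8] 0.0128 12.63
1.56 0.243 [5.3 1.8 2.4] 0.0131 12.88
[  0.4135  -0.1821 165.6261]
```

Run:
```python
from sock import *
def tq(): return round(float(env.get_ft_torque()@n),3)
j=env.get_joint_positions(); j0=j[5]
for d in [.04,.08,.12,.16,.2,.24]:
    j[5]=j0+d; env.set_joints(j); t=tq()
    print(round(1.56+d,2),t,D.inv().apply(env.get_ft_force()).round(1),round(env.get_grip_width(),4),round(env.get_clock(),2))
    if abs(t)>.65: break
cv2.imwrite("pics/s3.png",imaging.snapshot("wrist"))
```

```text
1.6 0.277 [4.4 2.  1.5] 0.013 13.18
1.64 0.274 [4.4 2.  0.9] 0.0131 13.43
1.68 0.269 [5.2 0.5 1. ] 0.0133 13.68
1.72 0.285 [5.3 1.8 0.9] 0.0135 13.93
1.76 0.295 [6.  1.7 0.3] 0.0132 14.18
1.8 0.093 [5.7 1.3 1.3] 0.0134 14.43
```

View pics/s3.png

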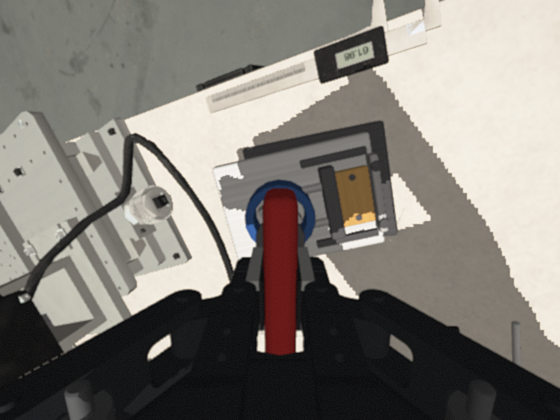

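The jaw has moved off the boss and sits against the brass, and the bar still looks aligned with the gripper. I'll measure the bar and jaw angles and compare joint target with actual.

Run:
```python
from sock import *
for n_ in ("g1","s2","s3"):
    a=cv2.imread(f"pics/{n_}.png").astype(int); m=((a[...,2]-np.maximum(a[...,0],a[...,1]))>45)
    L=[];Rr=[];V=range(215,345,5)
    for v in V:
        u=np.nonzero(m[v,240:330])[0]+240; L.append(u.min() if len(u) else np.nan);Rr.append(u.max() if len(u) else np.nan)
    print(n_,np.array(L[::4]),np.array(Rr[::4]), np.polyfit(list(V),L,1)[0],np.polyfit(list(V),Rr,1)[0])
x=R.from_rotvec(env.get_orientation()); h=D.inv().apply(x.apply([1,0,0])); print("tool x cw angle",-np.arctan2(h[1],h[0]),dk(),env.get_joint_positions(),env.get_tau()[5],env.get_ft_torque()@n,env.get_clock())
a=cv2.imread("pics/s2.png");b=cv2.imread("pics/s3.png")
c=np.hstack([cv2.resize(k[110:270,200:400],None,fx=2,fy=2.0*1,interpolation=cv2.INTER_CUBIC) for k in (a,b)]); cv2.imwrite("pics/cmp.png",c)
```

```text
g1 [263 264 264 264 265 265 266] [296 296 296 295 295 294 294] 0.01955555555555576 -0.018188034188033938
s2 [264 264 264 264 265 265 266] [296 296 296 295 295 294 295] 0.01900854700854728 -0.012307692307692176
s3 [264 264 264 264 265 265 266] [296 296 296 295 295 294 294] 0.016273504273504175 -0.017025641025641566
tool x cw angle 1.7956386902526853 [  0.548   -0.3179 165.6486] [-0.9469  0.1523  1.9852  0.493   0.791   2.1331] 0.06305285263806581 0.013280108706538153 14.4833
```

View pics/cmp.png

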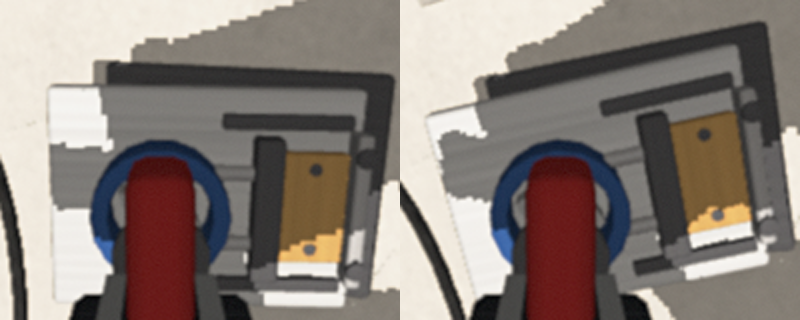

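The bar stayed aligned with the gripper, and the torque plateaued at about 0.28 N m and then dropped. So the key rode up in the socket against the stop. I'll turn back to the middle of the play, withdraw and look at the red dash.

Run:
```python
from sock import *
def tq(): return round(float(env.get_ft_torque()@n),3)
j=env.get_joint_positions(); j0=j[5]
for th in [1.65,1.5,1.4,1.3,1.2]:
    j[5]=j0+th-1.796; env.set_joints(j); print(th,tq(),D.inv().apply(env.get_ft_force()).round(1))
p=dk()/1e3
for k in (.18,.235):
    hit=env.line_to(O+D.apply([p[0],p[1],k]),q(1.2),max_speed=.06); print(hit,dk(),D.inv().apply(env.get_ft_force()).round(1),env.get_clock())
env.line_to(O+D.apply([.045,.02,.25]),q(1.2),max_speed=.15)
import pickle
w=imaging.camera_params("wrist"); im=imaging.snapshot("wrist"); pickle.dump((w,im),open("f2.pkl","wb"))
u=proj(w,[O+.015*n])[0]; print(u,env.get_clock()); x,y=u.astype(int)
x=min(max(x,90),470);y=min(max(y,65),355)
cv2.imwrite("pics/f2.png",cv2.resize(im[y-65:y+65,x-85:x+85],None,fx=4.5,fy=4.5,interpolation=cv2.INTER_CUBIC))
```

```text
1.65 0.119 [5.9 1.5 1.4]
1.5 0.045 [4.3 1.5 2.6]
1.4 0.01 [3.3 1.7 3. ]
1.3 0.033 [3.8 3.1 3.6]
1.2 -0.002 [4.1 2.4 4.6]
False [ -0.9685   0.03   179.4245] [-1.  -0.1 -1.6] 16.1583
False [  0.0029   0.049  234.7085] [-1.4  0.5 -1.2] 17.225
[328.505  188.0675] 17.7667
```

View pics/f2.png

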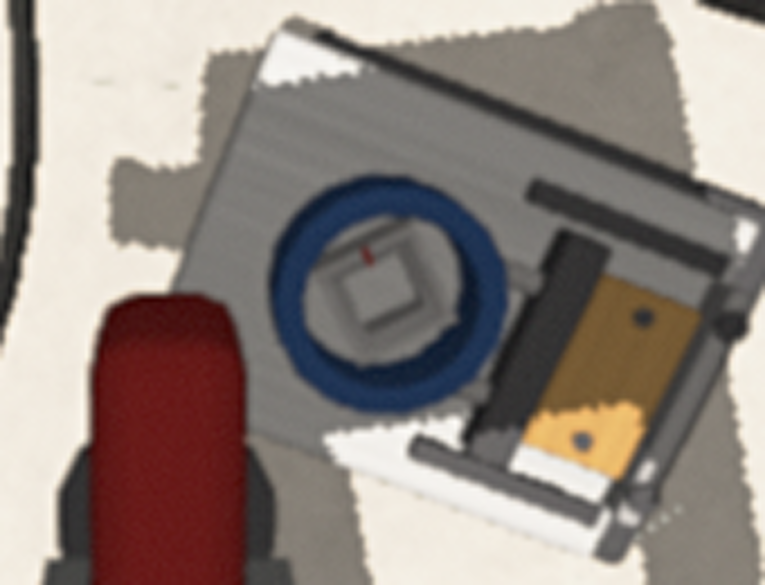

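Run:
```python
from sock import *
import pickle
from scipy.optimize import minimize
w,im=pickle.load(open("f2.pkl","rb"))
o0=np.array([243,123])
def todeck(uv,z):
    o,v=ray(w,np.array(uv)/4.5+o0); return D.inv().apply(o+v*((O+z*n-o)@n)/(v@n)-O)*1e3
print("rimcentre",todeck((387,293),.024))
for u in ((363,246),(371,264)): p=todeck(u,.015); print("dash",p,-np.arctan2(p[1],p[0]))
A=[todeck(u,.015) for u in ((345,285),(403,258),(428,305),(368,333))]
print(A); 
for i in range(4):
    e=A[(i+1)%4]-A[i]; print(np.linalg.norm(e), (-np.arctan2(e[1],e[0]))%(np.pi/2))
# reprojected overlay of dash at several angles and head square
z=cv2.resize(im[123+35:123+95,243+50:243+120],None,fx=8,fy=8,interpolation=cv2.INTER_CUBIC)
z=cv2.convertScaleAbs(z,alpha=2.0); z2=z.copy()
for th,c in ((1.0,(0,255,0)),(1.2,(0,255,255))):
    r=R.from_euler('z',-th)
    for h in (.01225,.0071):
        Q=O+D.apply(r.apply(np.array([[h,h,.015],[h,-h,.015],[-h,-h,.015],[-h,h,.015]])))
        cv2.polylines(z2,[((proj(w,Q)-[293,158]+.5)*8).astype(int).reshape(-1,1,2)],True,c,1)
cv2.imwrite("pics/f2z.png",np.hstack([z,z2])[:, :1120][:, ::1]); cv2.imwrite("pics/f2z.png",cv2.resize(np.hstack([z,z2]),(800,343)))
```

```text
rimcentre [ 1.573  -1.3856 24.    ]
dash [ 8.7624 -7.9277 15.    ] 0.7354296293852641
dash [ 5.4891 -4.8661 15.    ] 0.7253060466285048
[array([ 8.9875,  1.6029, 15.    ]), array([-0.5868, -8.6892, 15.    ]), array([-10.1504,  -0.9716,  15.    ]), array([-0.2104,  9.8365, 15.    ])]
14.056770319283114 0.7492823340803838
12.289183651099288 0.6789746805529573
14.68399699380553 0.7435804796270702
12.344810235450165 0.730137571155273
```

View pics/f2z.png

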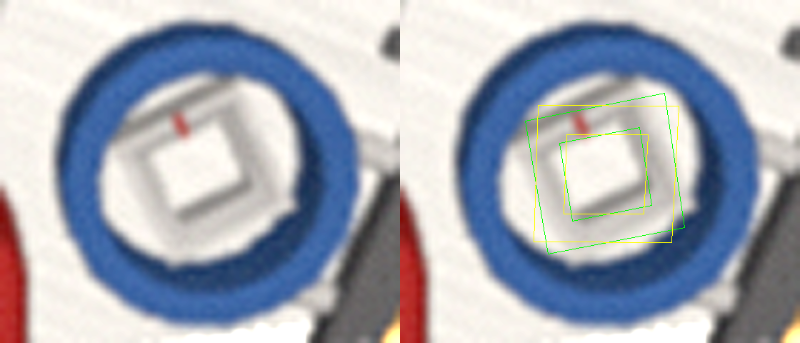

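The dash reads about 0.74 rad, so the screw isn't tight. I over-turned: past roughly 1.5 rad the key wedged across the socket, and it probably dragged the screw back when I reversed. I'll reinsert at 0.74 and stop at the first clear torque rise.

Run:
```python
from sock import *
def tq():
    return round(float(np.mean([env.get_ft_torque()@n for _ in range(3)])),3)
env.movep(O+.215*n,q(.74)); print("base",tq(),env.get_clock())
env.line_to(O+.19*n,q(.74),max_speed=.1)
hit=env.line_to(O+.160*n,q(.74),max_speed=.03,threshold=15)
print(hit,dk(),D.inv().apply(env.get_ft_force()),tq(),env.get_clock())
j=env.get_joint_positions(); j0=j[5]
for th in [.9,1.05,1.2,1.3,1.36,1.4,1.43,1.46,1.49]:
    j[5]=j0+th-.74; env.set_joints(j); env.hold(.06); t=tq()
    print(th,t,D.inv().apply(env.get_ft_force()).round(1),round(env.get_tau()[5],3),round(env.get_clock(),2))
    if t>.2: break
```

```text
base 0.029 18.4083
True [ -0.0066   0.0275 165.9127] [-1.3539  0.5543 10.5723] -0.021 19.5833
0.9 0.044 [-2.6  1.8  6.6] 0.047 19.92
1.05 -0.016 [-3.5  1.3  7.7] 0.05 20.24
1.2 0.002 [-2.1  0.5  7.1] 0.051 20.57
1.3 0.03 [-3.2  2.2  7.5] 0.064 20.88
1.36 0.038 [-1.2  1.   6.4] 0.072 21.18
1.4 0.081 [-2.2  2.5  7.7] 0.077 21.49
1.43 0.074 [-1.   2.3  6.5] 0.081 21.8
1.46 0.097 [-1.5  2.1  6. ] 0.081 22.11
1.49 0.166 [-1.6  2.2  6.8] 0.135 22.42
```

Run:
```python
from sock import *
import pickle
def tq(): return round(float(np.mean([env.get_ft_torque()@n for _ in range(3)])),3)
j=env.get_joint_positions(); j0=j[5]
def go(th):
    j[5]=j0+th-1.49; env.set_joints(j); env.hold(.05); t=tq(); u=env.get_tau()[5]
    print(th,t,D.inv().apply(env.get_ft_force()).round(1),round(u,3),round(env.get_clock(),2)); return u
for th in (1.52,1.55):
    if go(th)>.2: break
for th in (1.45,1.38,1.3,1.22): go(th)
p=dk()/1e3
for k in (.18,.225): env.line_to(O+D.apply([p[0],p[1],k]),q(1.22),max_speed=.09); print(dk(),D.inv().apply(env.get_ft_force()).round(1))
env.line_to(O+D.apply([.045,.02,.25]),q(1.22),max_speed=.2)
w=imaging.camera_params("wrist"); im=imaging.snapshot("wrist"); pickle.dump((w,im),open("f3.pkl","wb"))
x,y=proj(w,[O+.015*n])[0].astype(int); print(x,y,env.get_clock())
cv2.imwrite("pics/f3.png",cv2.resize(im[y-65:y+65,x-85:x+85],None,fx=4.5,fy=4.5,interpolation=cv2.INTER_CUBIC))
```

```text
1.52 0.184 [-1.3  0.9  6. ] 0.192 22.72
1.55 0.262 [-1.4  1.2  5.8] 0.259 23.02
1.45 0.112 [-1.3  2.3  5.8] -0.009 23.32
1.38 -0.025 [-0.1  1.2  6.2] -0.045 23.62
1.3 -0.012 [-1.5  0.8  6.6] -0.071 23.92
1.22 0.01 [-1.4  0.1  4.6] -0.064 24.22
[  0.3053   0.1145 180.0559] [-0.5 -0.2 -1.5]
[ -0.0399   0.4065 224.7801] [-0.4 -0.4 -1. ]
328 187 25.65
```

View pics/f3.png

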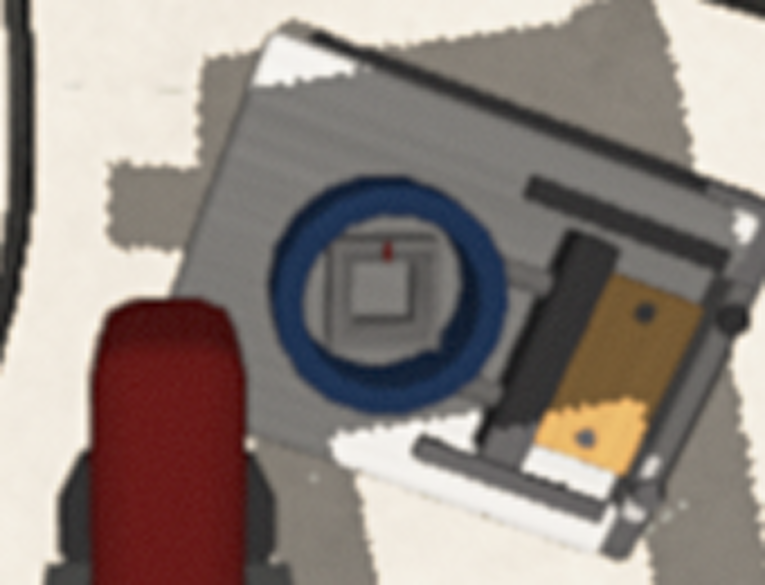

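The head now lies square to the tool at 1.22 rad, so the screw is at its stop (about 1.2) and the jaw has moved on against the brass. The key goes back to its stand.

Run:
```python
from h import *
o=down(-.265).as_rotvec(); X=[.5763,.0311]
env.movep(X+[.29],o); print(env.get_clock(),env.get_ft_force(),env.get_grip_width())
print(env.line_to(X+[.225],o,max_speed=.12,threshold=8),env.get_tool_pos())
print(env.line_to(X+[.168],o,max_speed=.04,threshold=7),env.get_tool_pos(),env.get_ft_force(),env.get_clock())
cv2.imwrite("pics/p1.png",cv2.resize(imaging.snapshot("scene")[220:320,210:330],None,fx=5,fy=5,interpolation=cv2.INTER_CUBIC))
```

```text
26.8 [-0.5095  0.2049 -1.5613] 0.012754600710420042
False [0.5766 0.0304 0.2257]
True [0.5763 0.0311 0.1704] [-0.4268 -0.3673  5.5823] 28.75
```

The collar touched down at 0.1704 m, the same height as at pick-up, so I release. I've already viewed more than the ten pictures allowed, so I check the result numerically, from the pose of the first key picture.

Run:
```python
from h import *
import pickle, key
p=env.get_tool_pos(); env.grip(.085); print(env.get_grip_width(),env.get_ft_force())
env.line_to([p[0],p[1],.29],max_speed=.15)
env.movep([.572,.033,.30],down(-.26).as_rotvec()); env.hold(.3)
w=imaging.camera_params("wrist"); im=imaging.snapshot("wrist"); cv2.imwrite("pics/end.png",im)
a=im.astype(int); m=((a[...,2]-np.maximum(a[...,0],a[...,1]))>45).astype(np.uint8); m[:130]=0; m[260:]=0; m[:,:240]=0; m[:,330:]=0
key.w=w; key.cnt=max(cv2.findContours(m,0,cv2.CHAIN_APPROX_NONE)[0],key=cv2.contourArea)
s=key.least_squares(key.f,[.572,.033,-.26],x_scale=[.01,.01,.1],diff_step=1e-3); print("key",s.x,"was",key.s.x,cv2.minAreaRect(key.cnt))
d=np.abs(a-key.im.astype(int)).max(2)>40; d=cv2.morphologyEx(d.astype(np.uint8),cv2.MORPH_OPEN,np.ones((3,3)))
n,_,st,_=cv2.connectedComponentsWithStats(d); print("changed blobs",st[1:].tolist())
print(env.get_clock(),env.get_ft_force())
```

```text
0.08491717188016958 [-0.2685 -0.1829  0.9396]
key [ 0.5772  0.0323 -0.2674] was [ 0.576   0.0313 -0.2651] ((281.0, 198.5), (93.0, 16.0), 90.0)
changed blobs [[369, 0, 3, 11, 33], [366, 12, 5, 11, 35], [218, 25, 4, 20, 60], [220, 46, 4, 5, 16], [496, 147, 3, 3, 9], [496, 151, 3, 4, 12], [497, 162, 3, 6, 18], [31, 195, 3, 3, 9], [404, 197, 3, 4, 12], [498, 197, 3, 4, 12], [555, 197, 5, 4, 19], [550, 206, 4, 4, 15], [499, 209, 3, 8, 24], [557, 211, 3, 5, 15], [410, 303, 4, 5, 19]]
31.05 [-0.71   -0.5861 -0.0121]
```

The key stands where it started, and the only image differences are pixel-wide edge shifts from the arm pose. Handing in.

```bash
python3 -c "
from station import workorder; print(workorder.job_done())"
```

```text
the job is handed in; nothing more can be done
None
```

The job is handed in: the screw is at its stop (about 1.2 rad by camera, on a second try after the first over-turn wedged the key), the key is back upright in its stand, and the bystanders in the final wrist view hadn't moved; I viewed 13 pictures, over the limit of 10.

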